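# Fit the hex key into the denture flask's closing screw

### The arm

A 6-joint arm with a two-finger parallel gripper is mounted at the origin on the work surface. World frame = base frame: x ahead of the robot, y to its left, z up, the work surface at z = 0. Lengths are in m, angles in rad, forces in N, time in s.
With the tool pointing down it reaches from about 0.3 to 0.85 m from the base axis. Payload 5.4 kg.
Tool frame: the origin (TCP) lies on the centre line of the jaws, within the pads' length; the fingertips stand 17 mm ahead of it and the grasp point (between the pads) lies 2 mm behind it; y points along the fingers, z is the direction in which the jaws open and shut, and the axes are right-handed (so a half turn about y gives the same grasp; the last joint's range is limited). The gripper opens to 85 mm and grips with 20 to 120 N. Pads are 22 mm wide; open, the fingers measure 114 mm over their backs; the gripper's body (76 mm by 85 mm) begins 54 mm behind the grasp point. The pads swing forward as they close: fully open they stand 13 mm farther back than shut.
Start: joints at [-1.323, 0.158, 1.597, -0, 1.386, -0.21], TCP at [0.254, -0.516, 0.213] pointing down, gripper open.
Joint ranges: [-2.91, 2.91], [-0.94, 2.29], [0.18, 2.7], [-1.29, 4.43], [0.17, 2.64], [-3, 3]. Speed limits (rad/s): [2.57, 2.57, 3.14, 3.14, 3.14, 3.14].

### API

Orientations are given as a 3x3 rotation matrix whose columns are the frame's x, y, z axes.
In Python, from workcell import * gives the robot as it stands.
- The arm moves only by the shell command python3 -m crank 'ROWS' [OPENING] [FORCE]. ROWS is JSON, a list of rows, each a list of 4 numbers: the shift along the tool's x, y, z in cm, then the turn about the tool's y in degrees. In form: [[x, y, z, spin], ...]. A call has exactly 8 rows; each row shifts and turns the commanded pose from where the row before left it, along the tool's axes as they then stand; what a row does not reach is not made up. A row lasts 1/10 s, in which the tool goes at most 50 mm and 8.59 degrees, less where a joint would pass 70% of its speed; a pose out of reach is approached as far as the arm can. A call is refused whole if a number of a shift passes 5 or a number of a turn 8.59, either way. A call with a gripper value outside its range is refused whole. OPENING is the closure, from -1 (fully open) to 1 (shut), so that 0 is half open, set as the call begins (- or left out, the last holds). The fingers move at their own pace and stop on an object; FORCE is the grip in N (left out, the last holds). Time passes only in rows, so rows that do not move let the fingers close, or fill a call up. It gives the time, the measured TCP pose, the force and the opening at its end, in the units of the state.
- sense(): the state, without advancing time (a new reading comes with each control period).
- camera(name): name is "side" or "top"; returns the picture (384x512x3 uint8, red, green, blue); there is no depth.
- camera_params(name): a dict with "fx", "fy", "cx", "cy" (pixels), "xyz" and "orientation" of the camera in the world. Camera axes: x right, y up, looking along -z (the intrinsics and any distortion apply to the point x, -y, -z); pixel columns grow to the right and rows downward; lengths in m; the calibration is good to about 2 mm. A picture is of the moment at which its call begins. camera_params takes no time and is no camera call.
- close_job(): hands the job in, once; it reports no verdict.
The state is a dict: "clock": time; "q": joint angles; "joint_vel": joint speeds; "tau": joint torques, N m; "tool_pos": TCP position; "tcp_rot": TCP orientation; "ft_force": force on the tool from outside, world axes, zero at the start; "torque": the same for the moment, N m; "finger_gap": finger opening in m.
Only numpy, scipy, OpenCV 4.12 (cv2) and the standard library are available. Lean on these libraries where they do the work, as an engineer would, in place of code of your own. Each camera call takes 0.05 s, during which the arm holds its last target.

### The job

In this dental laboratory a closed denture flask is waiting for its screw to be tightened. Take the middle-sized of the three T-handle hex keys out of the rack and fit it into the hex socket hidden down inside the flask's screw, turning the key until it drops in. Leave the key standing upright in the screw, fully home.

Things in the scene. Friction and masses are not known exactly. Their poses are not given: they have to be found in the camera images.
- key_grip (a point): Centre of the middle-sized key's handle: a black bar 74 mm long (this point's x), 20 mm wide (y; grip across it), 24 mm high (z, up). Below it a 40 mm round collar 6 mm thick, then a steel hex shaft 18 mm across flats, two of which face along x, ending in a 10 mm tapered point 88 mm below this point. The other keys' bars are 50 and 100 mm long, at the same height. Mass about 0.25 kg.
- key_tip (a point): End of the middle-sized key's point, on the shaft's axis, 88 mm below the handle's centre; same axes as key_grip.
- rack: Fixed white open stand, 70 x 300 mm (x, y), top 100 mm above the bench; origin under its centre, z up. Three 34 mm holes in its top, 100 mm apart along y, hold the keys upright by their collars, in any order; each lifts straight out. A point must rise 70 mm to clear the top.
- socket (a point): Centre of the mouth of the fixed screw in the lid of the flask (grey metal block 100 x 120 x 62 mm), z up, 76 mm above the bench. Head six-sided, 52 mm across flats. A 42 mm wide countersink narrows over 14 mm to a hex socket 20 mm across flats; floor 40 mm below this point. Flats of socket and head face along x: the key drops in when its x and this x differ by 0 or n x 60 deg, within 10 deg.
Mind the look-alikes: they are no part of the job. What is shaped like the part that bears key_grip but purple or yellow is not meant.

How it is judged:
By the outcome, as a careful person would: the job done as asked, in the order asked, and still so for the second after the job is handed in, with the robot touching nothing.
It also fails if it takes over 38 s, if anything falls off the work surface, if the arm or the gripper's body presses on something with over 40 N, if the wrist force passes 120 N, or if a joint passes its speed limit or range.

## Working session

There is one attempt and no reset: what is moved stays moved. The work goes in short steps, Python scripts to look and compute and a shell command to move; the robot and the scene stay as the last step left them, time stands still between calls to the robot, and variables do not carry over. Pictures are saved under pics/ and viewed, and the job is handed in when it is done.

```bash
mkdir -p pics; python3 - <<'E'
from workcell import *
import cv2
for n in ["top","side"]:
    im=camera(n); cv2.imwrite(f"pics/{n}0.png",cv2.cvtColor(im,cv2.COLOR_RGB2BGR)); print(n,camera_params(n))
print(sense())
E
```

```text
top {'fx': 464.16779402124723, 'fy': 464.16779402124723, 'cx': 260.13007299186455, 'cy': 191.2658104157579, 'xyz': array([ 4.54075429e-01, -7.99963423e-04,  1.26519993e+00]), 'orientation': array([[-0.03003121,  0.99789906, -0.05740717],
       [-0.99954525, -0.02982498,  0.00444607],
       [ 0.00272456,  0.05751458,  0.99834095]])}
side {'fx': 396.6409128742564, 'fy': 396.6409128742564, 'cx': 248.2814157991035, 'cy': 193.34322195742516, 'xyz': array([0.37526942, 0.85047635, 0.66830134]), 'orientation': array([[-0.98873801,  0.06356252, -0.13548785],
       [-0.14816237, -0.54336555,  0.82631821],
       [-0.02109657,  0.83708643,  0.54666375]])}
{'clock': 0.1, 'q': array([-1.32310332e+00,  1.58984014e-01,  1.59813360e+00, -2.38839213e-05,
        1.38620832e+00, -2.10101098e-01]), 'joint_vel': array([-4.37706015e-05, -2.02212254e-03, -2.89129144e-03,  7.38733971e-04,
        7.75955678e-04,  7.33048354e-04]), 'tau': array([-1.09456196e-04, -3.96991646e+01, -3.32337213e+01, -1.86238303e-04,
        4.17878997e-03, -1.89610103e-05]), 'tool_pos': array([ 0.25395938, -0.51522337,  0.21200285]), 'tcp_rot': array([[-8.97027751e-01, -4.47706500e-04,  4.41973997e-01],
       [-4.41974094e-01,  1.67462534e-03, -8.97026251e-01],
       [-3.38536373e-04, -9.99998498e-01, -1.70006008e-03]]), 'ft_force': array([-0.43650643,  0.4734223 ,  0.71988555]), 'torque': array([0.01110681, 0.04764092, 0.00691534]), 'finger_gap': 0.08503416639820947}
```

View pics/top0.png

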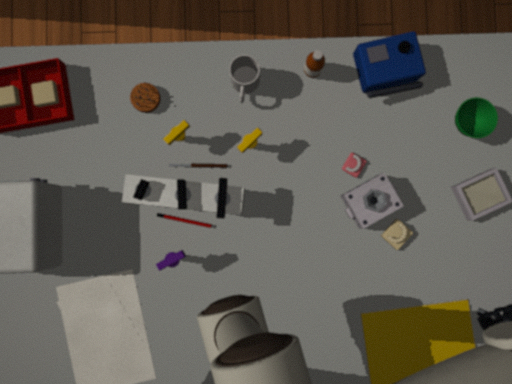

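View pics/side0.png

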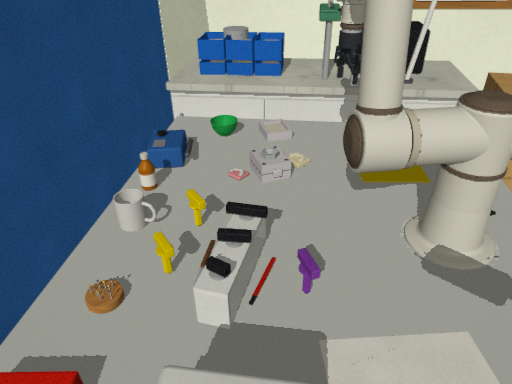

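```bash
python3 - <<'E'
import cv2
a=cv2.imread("pics/top0.png");
c=cv2.resize(a[165:230,115:255],None,fx=5,fy=5,interpolation=cv2.INTER_CUBIC);cv2.imwrite("pics/c1.png",c)
c=cv2.resize(a[165:235,335:415],None,fx=8,fy=8,interpolation=cv2.INTER_CUBIC);cv2.imwrite("pics/c2.png",c)
a=cv2.imread("pics/side0.png");
c=cv2.resize(a[140:190,240:300],None,fx=10,fy=10,interpolation=cv2.INTER_CUBIC);cv2.imwrite("pics/c3.png",c)
c=cv2.resize(a[195:325,190:280],None,fx=4,fy=4,interpolation=cv2.INTER_CUBIC);cv2.imwrite("pics/c4.png",c)
E
```

```text
(no output)
```

View pics/c1.png

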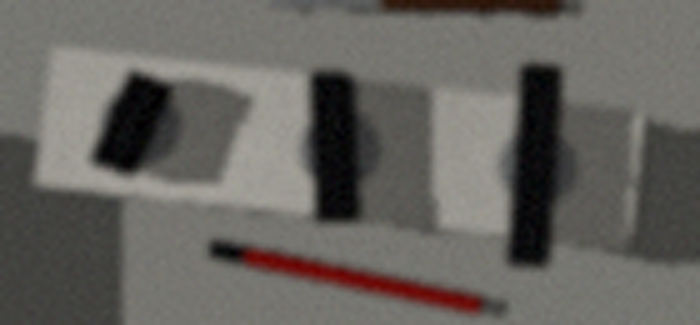

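View pics/c2.png

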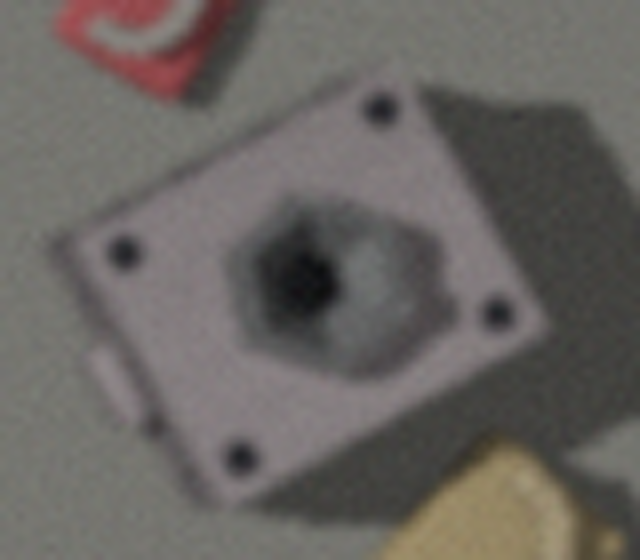

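View pics/c3.png

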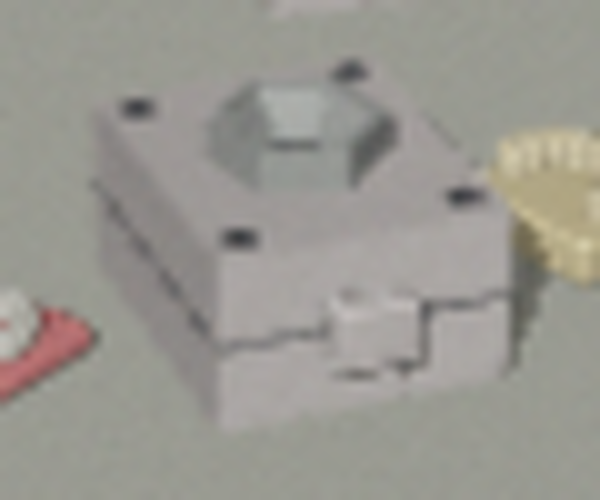

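View pics/c4.png

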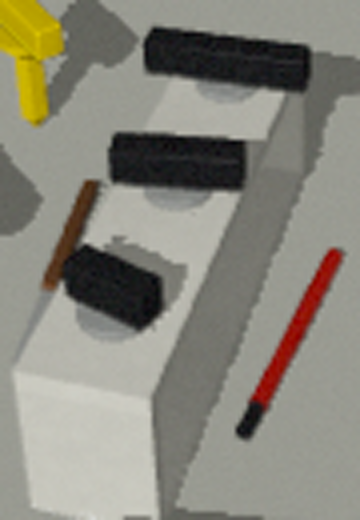

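```bash
cat > h.py <<'E'
import numpy as np, cv2
from scipy.optimize import differential_evolution, minimize
from workcell import camera_params
P={n:camera_params(n) for n in("top","side")}
def proj(n,X):
    p=P[n]; X=np.atleast_2d(X); c=(X-p["xyz"])@p["orientation"]
    return np.stack([p["cx"]+p["fx"]*c[:,0]/-c[:,2], p["cy"]-p["fy"]*c[:,1]/-c[:,2]],1)
def unproj(n,u,v,z):
    p=P[n]; d=p["orientation"]@np.array([(u-p["cx"])/p["fx"],-(v-p["cy"])/p["fy"],-1.]); t=(z-p["xyz"][2])/d[2]
    return p["xyz"]+t*d
def box(x,y,z,yaw,l,w,h):
    c,s=np.cos(yaw),np.sin(yaw)
    q=np.array([[a*l/2,b*w/2,e*h/2] for a in(-1,1) for b in(-1,1) for e in(-1,1)])
    return q@np.array([[c,s,0],[-s,c,0],[0,0,1]])+[x,y,z]
def hexa(x,y,z,yaw,af):
    a=yaw+np.pi/6+np.arange(6)*np.pi/3; r=af/np.sqrt(3)
    return np.stack([x+r*np.cos(a),y+r*np.sin(a),0*a+z],1)
def cov(shape,pts):  # antialiased hull mask
    S=8; m=np.zeros((shape[0]*S//2,shape[1]*S//2),np.uint8)
    m=np.zeros(shape,np.uint8); h=cv2.convexHull(pts.astype(np.float32))
    cv2.fillConvexPoly(m,np.round(h*256).astype(np.int32),255,cv2.LINE_AA,8); return m/255.
E
cat > m.py <<'E'
from h import *
im={n:cv2.imread(f"pics/{n}0.png") for n in P}
g={n:cv2.GaussianBlur(cv2.cvtColor(im[n],cv2.COLOR_BGR2GRAY),(0,0),.8).astype(float) for n in P}
for n,u,v in(("top",182,194),("top",373,200),("side",235,236)): print(n,unproj(n,u,v,.118 if u!=373 else .076))
# key: dark mask fit
g0={n:cv2.cvtColor(im[n],cv2.COLOR_BGR2GRAY).astype(float) for n in P}
x0=unproj("top",182,194,.124)
def win(n,X,r=26):
    u,v=proj(n,X)[0].astype(int); return max(v-r,0),v+r,u-r,u+r
for names in(["top"],["side"],["top","side"]):
    D={}
    for n in names:
        a,b,c,d=win(n,x0,19 if n=="top" else 22); D[n]=(a,c,np.clip((90-g0[n][a:b,c:d])/60,0,1))
    def cost(p):
        e=0
        for n,(a,c,t) in D.items():
            m=cov(t.shape,proj(n,box(p[0],p[1],.118,p[2],.074,.02,.024))-[c,a]); e+=((m-t)**2).sum()
        return e
    r=differential_evolution(cost,[(x0[0]-.02,x0[0]+.02),(x0[1]-.02,x0[1]+.02),(-.5,.6)],seed=1,maxiter=60,tol=1e-6)
    print("key",names,r.x[:2].round(4),np.degrees(r.x[2]).round(1),r.fun)
# socket: gradient along head's edges
G={n:np.hypot(cv2.Sobel(g[n],cv2.CV_64F,1,0),cv2.Sobel(g[n],cv2.CV_64F,0,1)) for n in P}
s0=unproj("top",335+345/8,165+285/8,.076); print("s0",s0)
def edges(h): 
    return np.concatenate([h[i]+(h[(i+1)%6]-h[i])*np.linspace(0,1,20)[:,None] for i in range(6)])
for names in(["top"],["side"],["top","side"]):
    def cost(p):
        e=0
        for n in names:
            for z in((.076,.062) if n=="side" else (.076,)):
              q=proj(n,edges(hexa(p[0],p[1],z,p[2],.052))).astype(np.float32)
              e-=np.clip(cv2.remap(G[n].astype(np.float32),q[:,0],q[:,1],cv2.INTER_LINEAR),0,120).mean()
        return e
    r=differential_evolution(cost,[(s0[0]-.015,s0[0]+.015),(s0[1]-.015,s0[1]+.015),(-.52,.52)],seed=1,maxiter=100,tol=1e-7)
    print("soc",names,r.x[:2].round(4),np.degrees(r.x[2]).round(1),r.fun)
    sol=r.x
for n in P:
    u,v=proj(n,[*sol[:2],.076])[0]; R=30;K=10
    c=cv2.resize(im[n][int(v)-R:int(v)+R,int(u)-R:int(u)+R],None,fx=K,fy=K,interpolation=cv2.INTER_CUBIC)
    for z in(.076,.062):
        q=((proj(n,hexa(*sol[:2],z,sol[2],.052))-[int(u)-R,int(v)-R]+.5)*K).astype(int); cv2.polylines(c,[q],True,(0,255,0) if z==.076 else (0,0,255),1)
    cv2.imwrite(f"pics/fit_{n}.png",c)
c=np.hstack([cv2.imread("pics/fit_top.png"),cv2.imread("pics/fit_side.png")]);cv2.imwrite("pics/fit.png",cv2.resize(c,(800,400)))
E
python3 m.py
```

```text
top [0.51904453 0.18747549 0.118     ]
top [ 0.49137602 -0.29482598  0.076     ]
side [0.51523654 0.19033754 0.118     ]
key ['top'] [0.5186 0.1863] 0.6 43.04505959246444
key ['side'] [0.5177 0.1865] 9.7 236.30719723183392
key ['top', 'side'] [0.5185 0.1861] 1.3 284.419200307574
s0 [ 0.48937966 -0.30790419  0.076     ]
soc ['top'] [ 0.4876 -0.3126] -20.3 -93.3421630859375
soc ['side'] [ 0.4867 -0.3174] -15.2 -132.73223876953125
soc ['top', 'side'] [ 0.4872 -0.3135] -20.2 -222.85501098632812
```

View pics/fit.png

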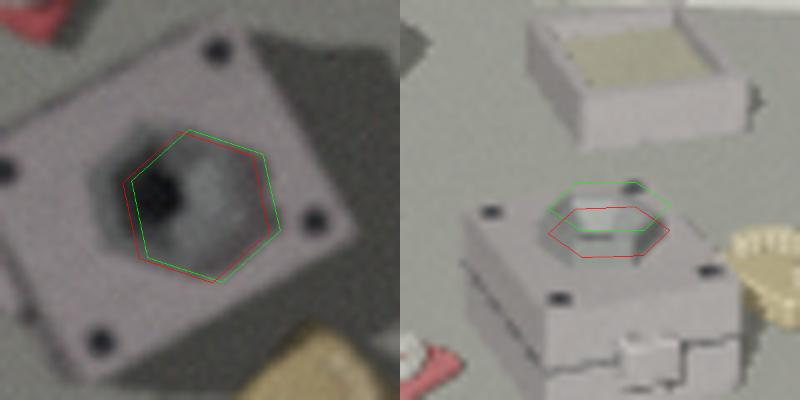

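```bash
sed -i 's/335+345\/8,165+285\/8/374.4-.5,200.2-.5/; s/-.015,s0/-.008,s0/g; s/+.015)/+.008)/g' m.py; python3 m.py; python3 - <<'E'
import cv2
E
```

```text
top [0.51904453 0.18747549 0.118     ]
top [ 0.49137602 -0.29482598  0.076     ]
side [0.51523654 0.19033754 0.118     ]
key ['top'] [0.5186 0.1863] 0.6 43.04505959246444
key ['side'] [0.5177 0.1865] 9.7 236.30719723183392
key ['top', 'side'] [0.5185 0.1861] 1.3 284.419200307574
s0 [ 0.49207624 -0.29716915  0.076     ]
soc ['top'] [ 0.4883 -0.3052] -20.5 -78.01860809326172
soc ['side'] [ 0.4896 -0.3005] -27.5 -132.86001586914062
soc ['top', 'side'] [ 0.4904 -0.3009] -20.3 -205.62608337402344
```

View pics/fit.png

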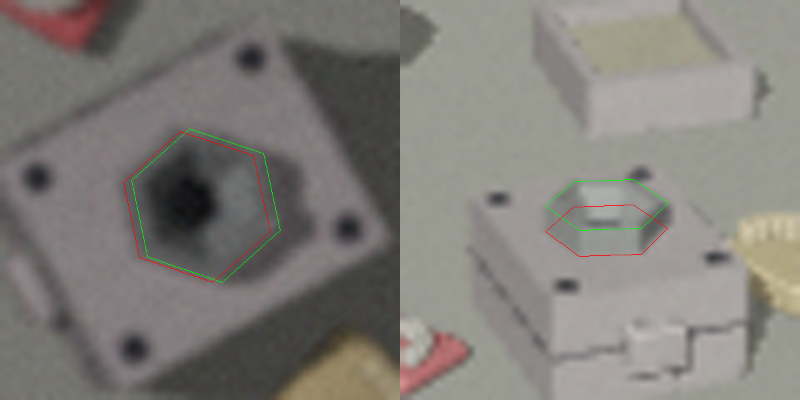

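```bash
python3 -m crank '[[0,-1.2,0,8.5],[0,-1.2,0,8.5],[0,-1.2,0,8.5],[-1.8,0,-4.6,0],[-1.8,0,-4.6,0],[-1.8,0,-4.6,0],[-1.8,0,-4.6,0],[-1.8,0,-4.6,0]]' -0.3 60
```

```text
clock: 0.9
tool_pos: [0.3413, -0.2826, 0.2484]
tcp_rot: [[-1.0, -0.0, 0.012], [-0.012, 0.001, -1.0], [0.0, -1.0, -0.001]]
ft_force: [1.1, 0.4, 0.5]
finger_gap: 0.0554
```

```bash
python3 -m crank '[[-1.8,0,-4.6,0],[-1.8,0,-4.6,0],[-1.8,0,-4.6,0],[-1.8,0,-4.6,0],[-1.8,0,-4.6,0],[-1.8,0,-4.6,0],[-1.8,0,-4.6,0],[-1.8,0,-4.6,0]]'
```

```text
clock: 1.7
tool_pos: [0.4806, 0.0873, 0.2487]
tcp_rot: [[-1.0, -0.0, 0.013], [-0.013, -0.0, -1.0], [0.0, -1.0, 0.0]]
ft_force: [0.8, -0.7, 0.8]
finger_gap: 0.0555
```

```bash
python3 -m crank '[[-1.3,0,-3.2,0],[-1.3,0,-3.2,0],[-1.3,0,-3.2,0],[0,2,0,0],[0,2,0,0],[0,2,0,0],[0,0,0,0],[0,0,0,0]]'; python3 - <<'E'
from workcell import *
import cv2,numpy as np
t=camera("top");s=camera("side")
t=cv2.resize(t[160:230,120:250],(520,280),interpolation=2); s=cv2.resize(s[150:300,180:290],(440,600),interpolation=2)
o=np.zeros((600,800,3),np.uint8)
t=cv2.resize(t,(355,191));o[:191,:355]=t;o[:,360:]=s
cv2.imwrite("pics/a1.png",o[...,::-1])
E
```

```text
clock: 2.5
tool_pos: [0.518, 0.1816, 0.1888]
tcp_rot: [[-1.0, -0.001, 0.013], [-0.013, -0.0, -1.0], [0.001, -1.0, 0.0]]
ft_force: [0.9, 0.5, -0.6]
finger_gap: 0.0555
```

View pics/a1.png

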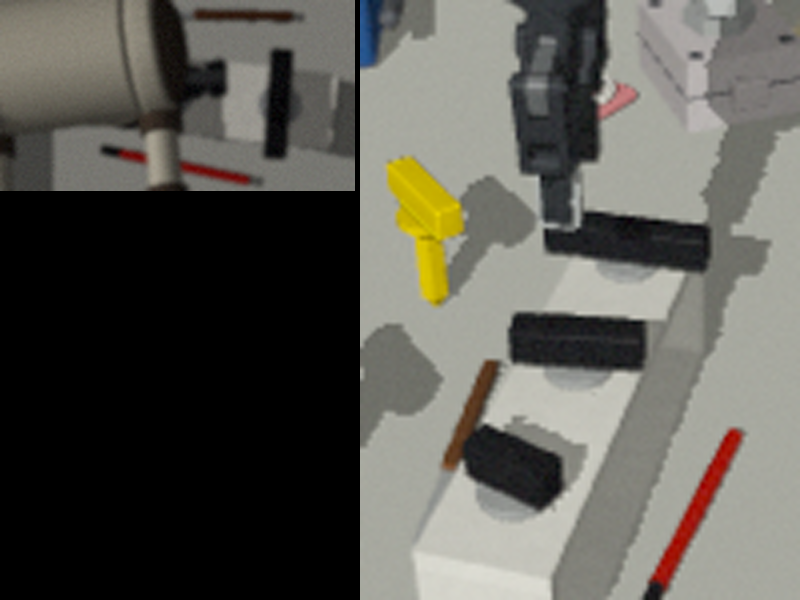

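The side view (crop) shows the open fingers above and behind the middle handle, about (580,340), with the rest of the rack clear. The top view is hidden by the arm. Next I descend.

```bash
python3 -m crank '[[0,0,-0.45,0],[0,1,0,0],[0,1,0,0],[0,1,0,0],[0,1,0,0],[0,1,0,0],[0,0.7,0,0],[0,0.6,0,0]]'; python3 - <<'E'
from workcell import *
import cv2,numpy as np
s=camera("side")
cv2.imwrite("pics/a2.png",cv2.resize(s[150:300,180:290],(440,600),interpolation=2)[...,::-1])
E
```

```text
clock: 3.4
tool_pos: [0.518, 0.1861, 0.125]
tcp_rot: [[-1.0, -0.001, 0.013], [-0.013, -0.0, -1.0], [0.001, -1.0, 0.0]]
ft_force: [-0.5, -0.7, 0.9]
finger_gap: 0.0556
```

View pics/a2.png

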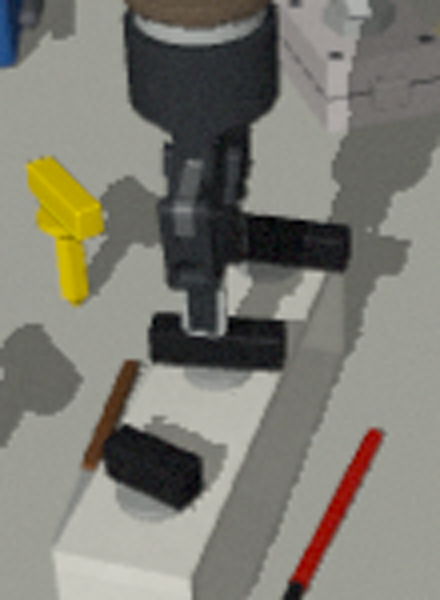

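```bash
python3 - <<'E'
from h import *
for X in([.518,.216,.116],[.518,.216,.108],[.5185,.196,.118]): print((proj("side",X)-[180,150])*4)
E
python3 -m crank '[[0,0,0,0],[0,0,0,0],[0,0,0,0],[0,0,0,0],[0,0,0,0],[0,0,0,0],[0,0,0,0],[0,0,0,0]]' 1 60
```

```text
[[206.57769377 376.95934916]]
[[207.23517585 388.4127196 ]]
[[212.24714856 350.12668903]]
clock: 4.25
tool_pos: [0.5182, 0.1862, 0.1259]
tcp_rot: [[-1.0, 0.0, 0.013], [-0.013, 0.0, -1.0], [-0.0, -1.0, -0.0]]
ft_force: [0.1, 0.4, -0.1]
finger_gap: 0.0001
```

```bash
python3 - <<'E'
from workcell import *
import cv2,numpy as np
print(sense()['tool_pos'])
s=camera("side")
cv2.imwrite("pics/a3.png",cv2.resize(s[150:300,180:290],(440,600),interpolation=2)[...,::-1])
cv2.imwrite("pics/s3.png",s[...,::-1])
E
```

```text
[0.51818235 0.18616589 0.12591864]
```

View pics/a3.png

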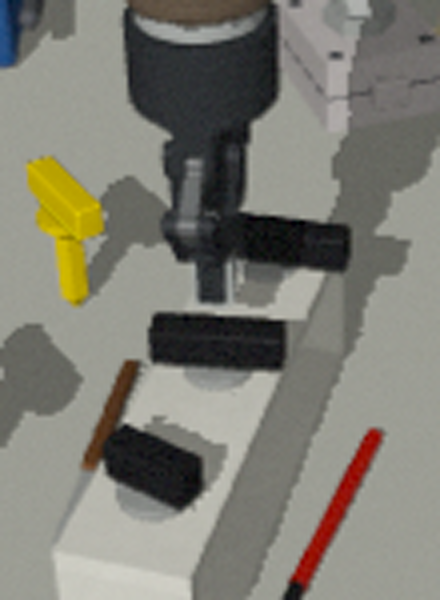

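```bash
python3 - <<'E'
from h import *
print((proj("side",[.518,.186,.108])-[180,150])*4, unproj("side",180+212/4,150+300/4,.108), unproj("side",180+217/4,150+340/4,.118), unproj("top",182,194,.13))
import workcell;print({k:v for k,v in camera_params("side").items()} if 0 else "")
# rack: corner checks
for n,pts in(("side",[(194,290),(229,299)]),("top",[(125,175.),(122,202)])):
    for u,v in pts: print(n,unproj(n,u,v,.1))
E
cp pics/s3.png pics/v.png
```

```text
[[217.16478634 352.75119844]] [0.52937634 0.13965845 0.108     ] [0.51747373 0.18715181 0.118     ] [0.51836494 0.18550608 0.13      ]

side [0.56930501 0.33851756 0.1       ]
side [0.49846498 0.35185827 0.1       ]
top [0.57224009 0.33282557 0.1       ]
top [0.50446582 0.34124843 0.1       ]
```

View pics/s3.png

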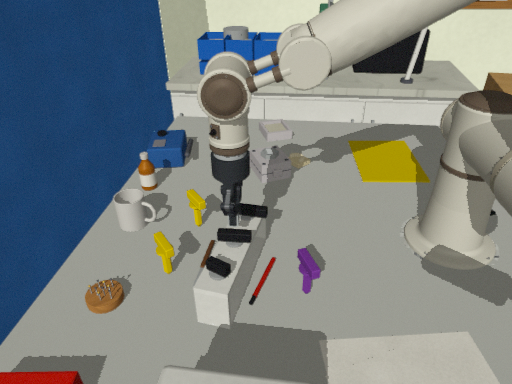

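```bash
python3 - <<'E'
from workcell import *
import cv2,numpy as np
from h import *
t=camera("top")
cv2.imwrite("pics/t3.png",cv2.resize(t[100:260,60:272],(800,604),interpolation=2)[:600,:,::-1])
print("base side",proj("side",[[0,0,0],[0,0,.1]]))
for z in(.11,.13,.15,.17): print(z,unproj("side",233,225,z))
for z in (.13,.2,.25,.3): print(proj("top",[.518,.186,z]), proj("side",[.518,.186,z]))
E
```

```text
base side [[447.58550846 240.58484607]
 [458.03488196 208.77507913]]
0.11 [0.52882625 0.14219572 0.11      ]
0.13 [0.52332539 0.16756842 0.13      ]
0.15 [0.51782454 0.19294112 0.15      ]
0.17 [0.51232368 0.21831382 0.17      ]
[[181.8011923 194.1548538]] [[233.88276382 230.34573119]]
[[176.75051139 192.59160179]] [[232.50392558 203.87149938]]
[[172.71763967 191.34337508]] [[231.43798491 183.40502282]]
[[168.26816785 189.96620517]] [[230.29634232 161.48503984]]
```

View pics/t3.png

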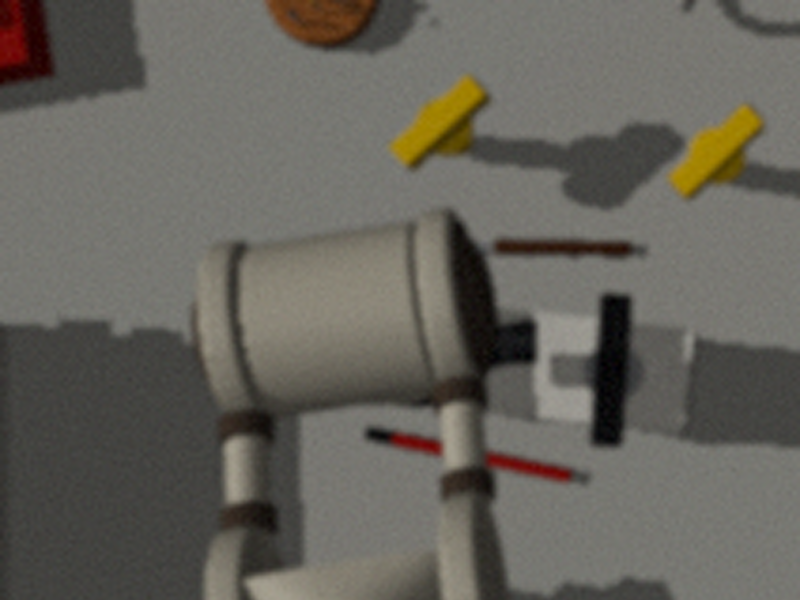

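```bash
python3 -m crank '[[0,-3,0,0],[0,-3,0,0],[0.9,0,-2.2,0],[0.9,0,-2.2,0],[0,0,0,0],[0,0,0,0],[0,0,0,0],[0,0,0,0]]'; python3 - <<'E'
from workcell import *
import cv2,numpy as np
from h import *
t=camera("top");s=camera("side")
cv2.imwrite("pics/t4.png",cv2.resize(t[100:260,60:272],(800,604),interpolation=2)[:600,:,::-1])
cv2.imwrite("pics/a4.png",cv2.resize(s[150:300,180:290],(440,600),interpolation=2)[...,::-1])
p=sense()['tool_pos'];print(p)
tip=p-[0,0,.017]
a=np.radians(-5);R=np.array([[np.cos(a),-np.sin(a),0],[np.sin(a),np.cos(a),0],[0,0,1]])
for T in(tip,R@tip,tip+[0,0,.036]): print((proj("side",T)-[180,150])*4,(proj("top",T)-[60,100])*3.774)
E
```

```text
clock: 5.15
tool_pos: [0.4999, 0.2292, 0.1857]
tcp_rot: [[-1.0, -0.0, 0.012], [-0.012, -0.0, -1.0], [0.0, -1.0, 0.0]]
ft_force: [-0.3, 0.0, -0.4]
finger_gap: -0.0001
[0.49989904 0.22932392 0.18580197]
[[232.32268816 316.9543464 ]] [[380.73400359 383.10212911]]
[[212.94438733 262.63154583]] [[451.19704906 352.13570242]]
[[229.75999563 259.540599  ]] [[368.19931423 380.99181466]]
```

View pics/t4.png

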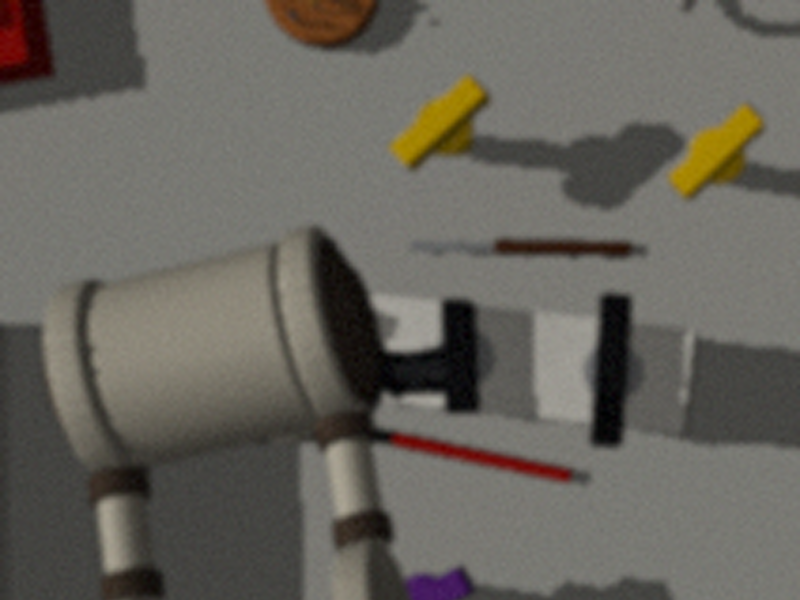

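View pics/a4.png

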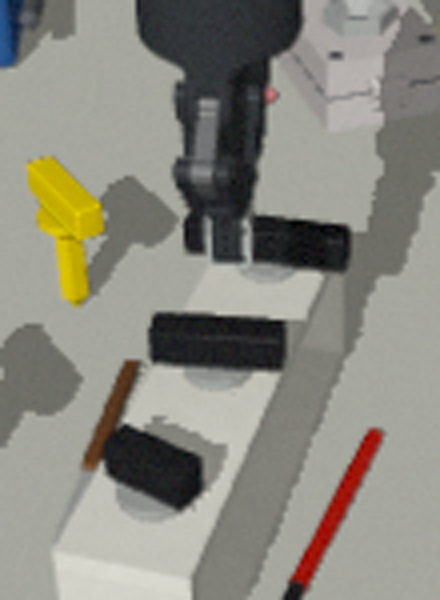

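```bash
python3 -m crank '[[-0.9,0,2.15,0],[-0.9,0,2.15,0],[0,2,0,0],[0,2,0,0],[0,2,0,0],[0,1,0,0],[0,0,0,0],[0,0,0,0]]' -0.3; python3 - <<'E'
from workcell import *
import cv2,numpy as np
from h import *
s=camera("side")
cv2.imwrite("pics/a5.png",cv2.resize(s[165:265,200:275],(600,800),interpolation=2)[:600,:,::-1])
E
```

```text
clock: 6.05
tool_pos: [0.5187, 0.1871, 0.1166]
tcp_rot: [[-1.0, 0.001, 0.013], [-0.013, 0.0, -1.0], [-0.001, -1.0, -0.0]]
ft_force: [0.1, 0.4, -0.0]
finger_gap: 0.0558
```

View pics/a5.png

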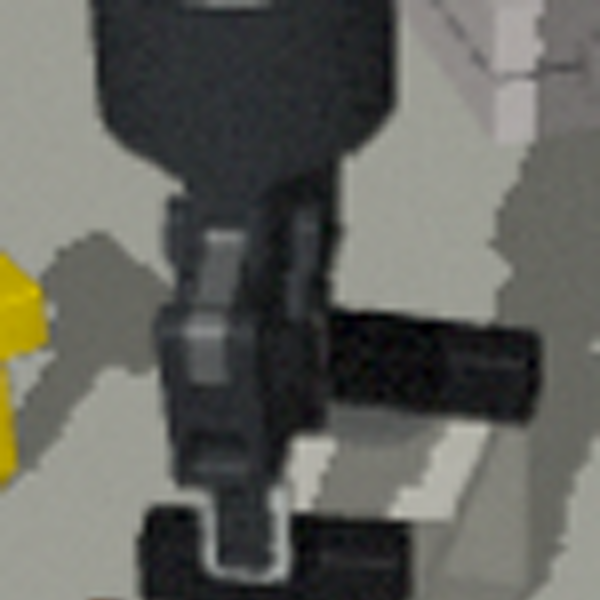

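```bash
python3 -m crank '[[0,0.4,0,0],[0,0.4,0,0],[0,0.4,0,0],[0,0.4,0,0],[0,0,0,0],[0,0,0,0],[0,0,0,0],[0,0,0,0]]'; python3 - <<'E'
from workcell import *
import cv2,numpy as np
from h import *
s=camera("side")
cv2.imwrite("pics/a6.png",cv2.resize(s[185:260,200:275],(600,600),interpolation=2)[:600,:,::-1])
E
```

```text
clock: 6.9
tool_pos: [0.5184, 0.1872, 0.1001]
tcp_rot: [[-1.0, 0.0, 0.013], [-0.013, 0.0, -1.0], [-0.0, -1.0, -0.0]]
ft_force: [0.4, -0.1, 0.1]
finger_gap: 0.0556
```

View pics/a6.png

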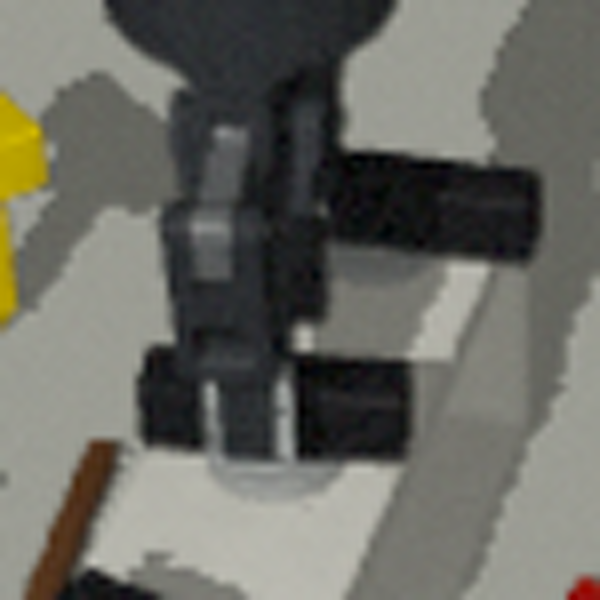

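```bash
python3 -m crank '[[0,0.3,0,0],[0,0.4,0,0],[0,0,0,0],[0,0,0,0],[0,0,0,0],[0,0,0,0],[0,0,0,0],[0,0,0,0]]' && python3 -m crank '[[0,0,0,0],[0,0,0,0],[0,0,0,0],[0,0,0,0],[0,0,0,0],[0,0,0,0],[0,0,0,0],[0,0,0,0]]' 1 60; python3 - <<'E'
from workcell import *
import cv2,numpy as np
s=camera("side")
cv2.imwrite("pics/a7.png",cv2.resize(s[185:260,200:275],(600,600),interpolation=2)[:600,:,::-1])
E
```

```text
clock: 7.75
tool_pos: [0.5182, 0.1871, 0.093]
tcp_rot: [[-1.0, 0.0, 0.013], [-0.013, 0.0, -1.0], [-0.0, -1.0, -0.0]]
ft_force: [-0.8, -1.7, 0.8]
finger_gap: 0.0556
clock: 8.55
tool_pos: [0.5184, 0.1873, 0.0933]
tcp_rot: [[-1.0, 0.001, 0.013], [-0.013, 0.0, -1.0], [-0.001, -1.0, -0.0]]
ft_force: [-0.7, 0.7, 4.4]
finger_gap: 0.0186
```

View pics/a7.png

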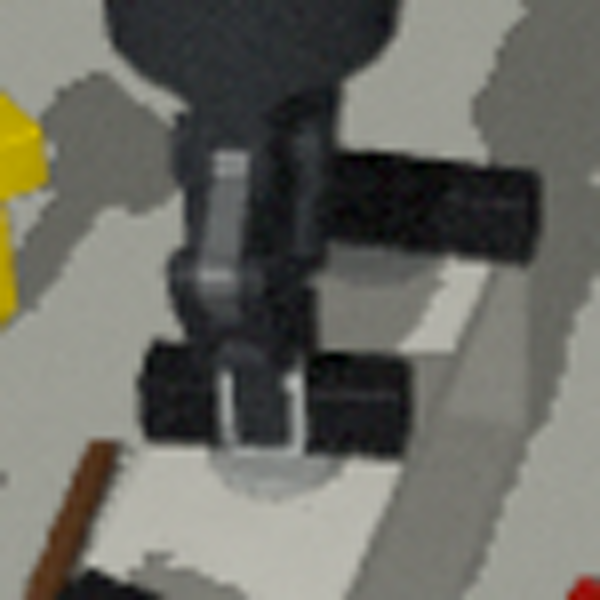

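```bash
python3 -m crank '[[0,-1,0,0],[0,-2,0,0],[0,-2.5,0,0],[0,-2.5,0,0],[0,-2.5,0,0],[0,-2.5,0,0],[0,-1,0,0],[0,0,0,0]]' 1 80; python3 - <<'E'
from workcell import *
import cv2,numpy as np
s=camera("side")
cv2.imwrite("pics/a8.png",cv2.resize(s[120:320,180:330],(600,800),interpolation=2)[:600,:,::-1])
E
```

```text
clock: 9.4
tool_pos: [0.5187, 0.187, 0.2339]
tcp_rot: [[-1.0, 0.002, 0.013], [-0.013, -0.0, -1.0], [-0.002, -1.0, 0.0]]
ft_force: [0.0, -0.6, -3.3]
finger_gap: 0.0179
```

View pics/a8.png

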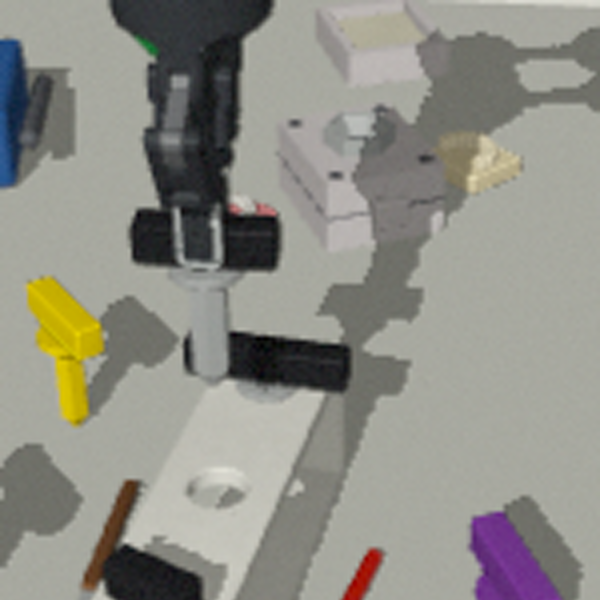

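```bash
python3 -m crank '[[0.2,0,2.5,0],[0.35,0,4.8,0],[0.35,0,4.8,0],[0.35,0,4.8,0],[0.35,0,4.8,0],[0.35,0,4.8,0],[0.35,0,4.8,0],[0.35,0,4.8,0]]'; cat > m2.py <<'E'
from h import *
im=cv2.imread("pics/side0.png"); 
for n in P:
    im=cv2.imread(f"pics/{n}0.png")
    for tag,sol in(("fit",(.4904,-.3009,np.radians(-20.3))),("side",(.4896,-.3005,np.radians(-27.5)))):
        u,v=proj(n,[*sol[:2],.069])[0]; R=20;K=20;u,v=int(u),int(v)
        c=cv2.resize(im[v-R:v+R,u-R:u+R],None,fx=K,fy=K,interpolation=cv2.INTER_CUBIC)
        c=cv2.convertScaleAbs(c,alpha=1.6,beta=-40)
        for z,af,col in((.076,.052,(0,255,0)),(.062,.052,(0,0,255)),(.062,.02,(255,255,0))):
            q=((proj(n,hexa(*sol[:2],z,sol[2],af))-[u-R,v-R]+.5)*K).astype(int); cv2.polylines(c,[q],True,col,1)
        a=np.linspace(0,6.28,60); q=((proj(n,np.stack([sol[0]+.021*np.cos(a),sol[1]+.021*np.sin(a),0*a+.076],1))-[u-R,v-R]+.5)*K).astype(int); cv2.polylines(c,[q],True,(255,0,255),1)
        cv2.imwrite(f"pics/z_{n}_{tag}.png",cv2.resize(c,(400,400)))
z=[np.hstack([cv2.imread(f"pics/z_{n}_{t}.png") for t in("fit","side")]) for n in P]
cv2.imwrite("pics/z.png",cv2.resize(np.vstack(z),(600,600)))
E
python3 m2.py
```

```text
clock: 10.25
tool_pos: [0.4946, -0.1755, 0.2305]
tcp_rot: [[-1.0, -0.003, 0.013], [-0.013, 0.002, -1.0], [0.003, -1.0, -0.002]]
ft_force: [0.9, -0.0, -3.4]
finger_gap: 0.0178
```

View pics/z.png

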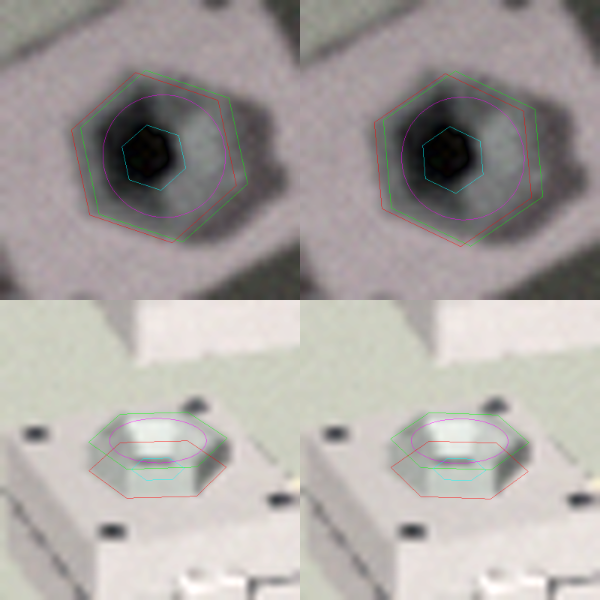

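```bash
python3 -m crank '[[0.2,0,4.1,0],[0.2,0,4.1,0],[0.1,0,4.1,0],[0,0,0,7.9],[0,0,0,7.9],[0,0,0,7.9],[0,2.5,0,0],[0,2.5,0,0]]';  python3 -m crank '[[0,1,0,0],[0,0,0,0],[0,0,0,0],[0,0,0,0],[0,0,0,0],[0,0,0,0],[0,0,0,0],[0,0,0,0]]'; python3 - <<'E'
from workcell import *
import cv2,numpy as np
s=camera("side");t=camera("top")
o=np.hstack([cv2.resize(s[80:200,220:320],(400,480),interpolation=2),cv2.resize(t[140:260,320:420],(400,480),interpolation=2)])
cv2.imwrite("pics/a9.png",o[...,::-1])
from h import *
p=sense()['tool_pos'];print(p)
for X in ([p[0],p[1],p[2]-.063],[.491,-.2995,.076]): print((proj("side",X)-[220,80])*4,(proj("top",X)-[320,140])*4+[400,0])
E
```

```text
clock: 11.05
tool_pos: [0.4922, -0.2969, 0.1806]
tcp_rot: [[-0.921, -0.002, -0.39], [0.39, 0.001, -0.921], [0.002, -1.0, -0.0]]
ft_force: [-0.4, -0.4, -2.8]
finger_gap: 0.0178
clock: 11.85
tool_pos: [0.4929, -0.2973, 0.1731]
tcp_rot: [[-0.921, 0.0, -0.39], [0.39, -0.0, -0.921], [-0.0, -1.0, 0.0]]
ft_force: [-0.2, 0.2, -3.6]
finger_gap: 0.0183
[ 0.49287035 -0.29723139  0.17296664]
[[195.04478647 248.76051363]] [[629.13150314 235.37744676]]
[[197.33232354 285.57069938]] [[619.30300182 240.36775304]]
```

View pics/a9.png

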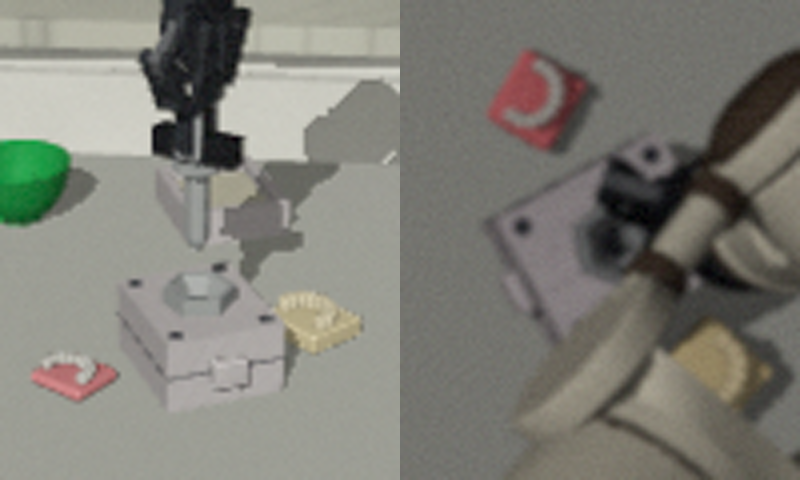

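```bash
python3 -m crank '[[0.1,0,0.3,0],[0,1,0,0],[0,1,0,0],[0,1,0,0],[0,0.6,0,0],[0,0,0,0],[0,0,0,0],[0,0,0,0]]'; python3 - <<'E'
from workcell import *
import cv2,numpy as np
s=camera("side")
cv2.imwrite("pics/a10.png",cv2.resize(s[110:185,240:315],(600,600),interpolation=2)[...,::-1])
E
```

```text
clock: 12.75
tool_pos: [0.4911, -0.2999, 0.1375]
tcp_rot: [[-0.921, 0.001, -0.39], [0.39, -0.001, -0.921], [-0.001, -1.0, 0.0]]
ft_force: [-0.5, -0.3, -3.1]
finger_gap: 0.0181
```

View pics/a10.png

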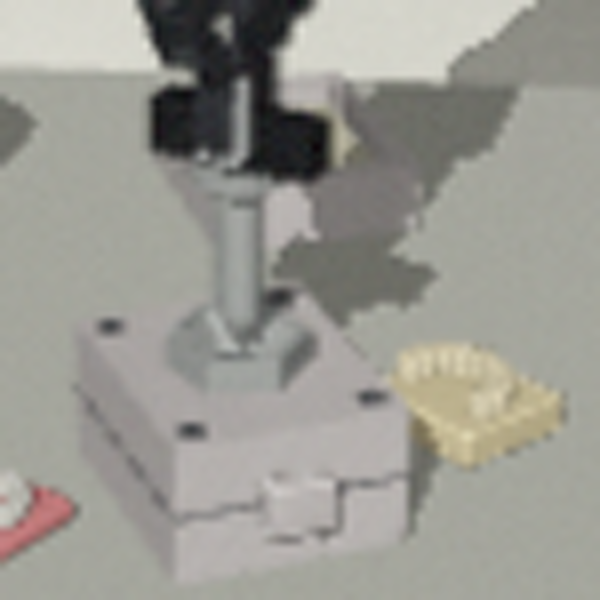

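```bash
python3 -m crank '[[0,0.4,0,0],[0,0.4,0,0],[0,0.3,0,0],[0,0.3,0,0],[0,0.2,0,0],[0,0.2,0,0],[0,0,0,0],[0,0,0,0]]'
```

```text
clock: 13.6
tool_pos: [0.4908, -0.2996, 0.119]
tcp_rot: [[-0.921, 0.0, -0.39], [0.39, -0.0, -0.921], [-0.0, -1.0, 0.0]]
ft_force: [0.1, 0.2, -3.3]
finger_gap: 0.0183
```

Tip is at about 0.056 and still free. I keep going in small steps.

```bash
python3 -m crank '[[0,0.2,0,0],[0,0.2,0,0],[0,0.1,0,0],[0,0.1,0,0],[0,0.1,0,0],[0,0,0,0],[0,0,0,0],[0,0,0,0]]'
```

```text
clock: 14.4
tool_pos: [0.4908, -0.2996, 0.112]
tcp_rot: [[-0.921, 0.0, -0.39], [0.39, -0.0, -0.921], [-0.0, -1.0, 0.0]]
ft_force: [-0.9, -0.1, -2.8]
finger_gap: 0.0181
```

```bash
python3 -m crank '[[0,0.3,0,0],[0,0.2,0,0],[0,0.2,0,0],[0,0.2,0,0],[0,0.1,0,0],[0,0,0,0],[0,0,0,0],[0,0,0,0]]'; python3 - <<'E'
from workcell import *
import cv2,numpy as np
print(sense()['torque'])
s=camera("side")
cv2.imwrite("pics/a11.png",cv2.resize(s[110:185,240:315],(600,600),interpolation=2)[...,::-1])
E
```

```text
clock: 15.2
tool_pos: [0.4908, -0.2997, 0.102]
tcp_rot: [[-0.921, 0.0, -0.39], [0.39, -0.0, -0.921], [-0.0, -1.0, 0.0]]
ft_force: [-0.3, -0.2, -3.6]
finger_gap: 0.0182
[-0.00266716 -0.02234852 -0.03029572]
```

View pics/a11.png

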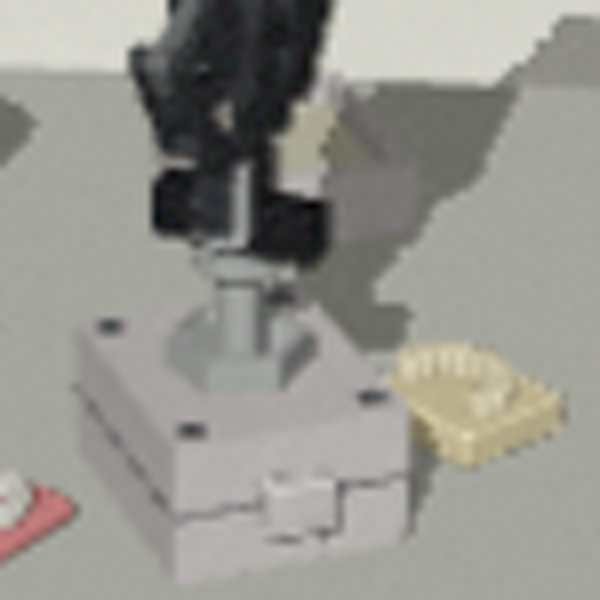

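```bash
python3 -m crank '[[0,0.1,0,0],[0,0.1,0,0],[0,0,0,0],[0,0,0,0],[0,0,0,0],[0,0,0,0],[0,0,0,0],[0,0,0,0]]';python3 -m crank '[[0,0.1,0,0],[0,0,0,0],[0,0.1,0,0],[0,0,0,0],[0,0,0,0],[0,0,0,0],[0,0,0,0],[0,0,0,0]]'
```

```text
clock: 16.05
tool_pos: [0.4908, -0.2996, 0.0999]
tcp_rot: [[-0.921, 0.0, -0.39], [0.39, -0.0, -0.921], [-0.0, -1.0, 0.0]]
ft_force: [0.0, -0.2, -3.0]
finger_gap: 0.0181
clock: 16.85
tool_pos: [0.4912, -0.2998, 0.0992]
tcp_rot: [[-0.921, 0.001, -0.39], [0.39, -0.001, -0.921], [-0.001, -1.0, 0.0]]
ft_force: [-1.1, 1.8, 4.9]
finger_gap: 0.0177
```

Contact came at 0.099, just where the floor was predicted. I release now.

```bash
python3 -m crank '[[0,0,0,0],[0,0,0,0],[0,0,0,0],[0,0,0,0],[0,0,0,0],[0,0,0,0],[0,0,0,0],[0,0,0,0]]' -0.3;python3 -m crank '[[0,-1,0,0],[0,-1.5,0,0],[0,-2,0,0],[0,-2.5,0,0],[0,-3,0,0],[0,-3,0,0],[0,-1,0,0],[0,0,0,0]]'; python3 - <<'E'
from workcell import *
import cv2,numpy as np
s=camera("side");t=camera("top")
o=np.hstack([cv2.resize(s[100:190,235:325],(400,400),interpolation=2),cv2.resize(t[150:250,330:430],(400,400),interpolation=2)])
cv2.imwrite("pics/a12.png",o[...,::-1])
E
```

```text
clock: 17.65
tool_pos: [0.4908, -0.2996, 0.0979]
tcp_rot: [[-0.921, -0.0, -0.39], [0.39, 0.0, -0.921], [0.0, -1.0, -0.0]]
ft_force: [0.3, -0.4, -0.4]
finger_gap: 0.0559
clock: 18.45
tool_pos: [0.4918, -0.3005, 0.2406]
tcp_rot: [[-0.921, 0.004, -0.39], [0.39, -0.003, -0.921], [-0.005, -1.0, 0.002]]
ft_force: [-0.1, -0.1, 0.2]
finger_gap: 0.0556
```

View pics/a12.png

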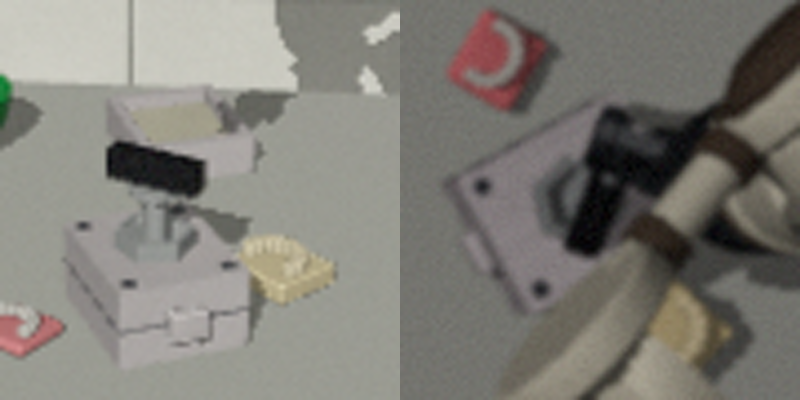

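```bash
python3 - <<'E'
from h import *
from workcell import *
im=camera("side")[...,::-1].copy(); g=cv2.cvtColor(im,cv2.COLOR_BGR2GRAY).astype(float)
x0=[.491,-.2997,.124]; u,v=proj("side",x0)[0].astype(int); a,c=v-12,u-16
t=np.clip((90-g[a:a+26,c:c+34])/60,0,1)
for z in np.arange(.116,.142,.002):
    b=min(((cov(t.shape,proj("side",box(.491+dx,-.2997,z,np.radians(yw),.074,.02,.024))-[c,a])-t)**2).sum() for dx in(-.002,0,.002) for yw in(-19,-23,-27)); print(round(z,3),round(b,1))
E
```

```text
0.116 114.8
0.118 91.2
0.12 74.9
0.122 69.3
0.124 68.4
0.126 71.1
0.128 68.9
0.13 75.0
0.132 85.9
0.134 105.2
0.136 131.2
0.138 153.7
0.14 180.7
```

```bash
python3 - <<'E'
from workcell import *
print(close_job(), sense()['clock'])
E
```

```text
the job is handed in; nothing more can be done
the job is handed in; nothing more can be done
```

The middle-sized key is standing upright in the flask's screw, fully home as far as my checks show, and the job is handed in at about 18.5 s. I lifted it from the rack's centre hole and turned it to about -23° to line up with the screw head. It dropped in at that angle, so no searching turn was needed.

- **Depth:** The key slid down without resistance until it touched the socket floor. The tool then read z = 0.099 m, exactly where the floor was predicted. In the last side picture the handle's centre fits best at 0.122–0.128 m, against 0.124 m for fully home.
- **Clear of the key:** The last picture shows the key upright and the gripper clear above it. The wrist force was close to zero.

- **Failed grasp:** My first grasp closed on air above the handle. In the pictures the fingertips stood about 36 mm higher than the stated tool position and 17 mm fingertip offset imply. I set the second grasp about 3 cm lower from the pictures, and it held.
- **Screw head angle:** The two cameras disagreed (about -20° from the top, -27° from the side), so I took a value between them.

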